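# Check the springs of a mirror tilt mount

## Robot

A 6-joint arm with a two-finger parallel gripper is mounted at the origin on a cart in front of the work surface, level with it; the furniture and walls round the work are solid. World frame = base frame: x ahead of the robot, y to its left, z up, the work surface at z = 0. Lengths are in m, angles in rad, forces in N, time in s.
With the tool pointing down it reaches from about 0.35 to 0.95 m from the base axis. Payload 17.4 kg.
Tool frame: the origin (TCP) lies midway between the tips of the shut fingers; the grasp point (between the pads) lies 19 mm behind it; z points along the fingers, y is the direction in which the jaws open and shut (so a half turn about z gives the same grasp; the last joint's range is limited). The gripper opens to 93 mm and grips with 3 to 60 N. Pads are 15 mm wide; open, the fingers measure 128 mm over their backs; the gripper's body (75 mm by 188 mm) begins 65 mm behind the grasp point.
Start: joints at [1.199, 0.116, 1.442, -0, 1.584, -0.038], TCP at [0.221, 0.638, 0.219] pointing down, gripper open.
Joint ranges: [-2.83, 2.83], [-0.83, 2.19], [0.07, 2.5], [-1.14, 4.28], [0.01, 3], [-2.97, 2.97]. Speed limits (rad/s): [1.89, 1.89, 2.22, 3.14, 3.14, 3.14].

## Interface

Orientations are given as a unit quaternion [x, y, z, w].
In Python, from plant import status, snapshot, workorder gives the robot as it stands. The module is installed in compiled form; this text tells all that it offers.
- The arm moves only by the shell command python3 -m handwheel 'ROWS' [OPENING]. ROWS is JSON, a list of rows, each a list of 6 numbers: the shift along the tool's x, y, z each as a share of 10 cm, from -1 to 1, then the turn, a rotation vector about the tool's x, y, z each as a share of pi rad, from -1 to 1. In form: [[dx, dy, dz, rx, ry, rz], ...]. A call has 1 to 12 rows; each row is the pose to reach, as a shift and turn from the pose measured when the call began, along the tool's axes at that moment, turning the shorter way round; what a row does not reach only later rows make up. A row lasts 1/12 s, in which the tool goes at most 41.7 mm and 7.16 degrees, less where a joint would pass 70% of its speed; a pose out of reach is approached as far as the arm can. A call with a number of a shift or a turn outside -1 to 1 is refused whole. A call with a gripper value outside its range is refused whole. OPENING is the finger opening in mm, from 0 to 93, set as the call begins (- or left out, the last holds). The fingers move at their own pace and stop on an object; the grip force is fixed at half the most. Time passes only in rows, so rows that repeat a pose let the fingers close. It gives the time, the measured TCP pose, the force and the opening at its end, in the units of the state.
- status.get_obs(): the state, without advancing time (a new reading comes with each control period).
- snapshot(name): name is "scene" or "top" or "wrist"; returns a dict with "color" (420x560x3 uint8, blue, green, red), "range_z" (420x560 float32, m along the optical axis (not along the pixel's ray), 0 where there is no reading), "mtx" (3x3 intrinsics, pixels), "dist_coeffs" ([k1, k2, p1, p2, k3] as OpenCV has them; the pictures are not rectified), "cam_to_world" (4x4, takes a point from camera to world coordinates); the wrist camera has in their place "mount" (4x4, takes a point from camera to tool coordinates, whose origin is the TCP and whose axes are the flange's). Camera axes: x right, y up, looking along -z (the intrinsics and any distortion apply to the point x, -y, -z); pixel columns grow to the right and rows downward; lengths in m; the calibration is good to about 2 mm. A picture is of the moment at which its call begins: read the wrist's pose just before it.
- workorder.close_job(): hands the job in, once; it reports no verdict.
The state is a dict: "time_s": time; "joint_pos": joint angles; "qvel": joint speeds; "joint_torque": joint torques, N m; "position": TCP position; "tcp_rot": TCP orientation; "wrist_force": force on the tool from outside, world axes, zero at the start; "moment": the same for the moment, N m; "width": finger opening in m.
Only numpy, scipy, OpenCV 4.12 (cv2) and the standard library are available. Lean on these libraries where they do the work, as an engineer would, in place of code of your own. Each camera call takes 0.05 s, during which the arm holds its last target. There are 200 camera calls.

## Task

Check the springs of the mirror's tilt mount: with a fingertip, press the blue corner pad slowly down until that corner's pointer lies on the red mark of its scale, keep it there for about a second and let the corner spring back; then do the same with the yellow pad, and finish clear of the mount. Press one corner at a time and do not let a pointer drop below its red mark. Only press, never grip or lift anything: do not touch the mirror, shift the red marks or disturb the things standing around.

Things in the scene. Friction and masses are not known exactly. Their poses are not given: they have to be found in the camera images.
- mount: mirror tilt mount, fixed; origin at bench top under the middle of its 100 x 100 x 8 aluminium tilt plate (top 56 up). x points to the rear corner, where the plate pivots on a ball (x = 57), y to the blue pad; the plate's diagonals lie along x and y, springs stand under its left and right corners. 236 long in y, 155 in x, highest point (scales) 71. Loose vials stand behind it, 50 or more from the pads
- pad_blue (a point): centre of the top face of the blue press pad (round, 20 across, 6 high) on the left (+y) corner of the tilt plate, at x = 0, y = +57, z = 62 in the mount's frame when at rest; sinks with the plate
- tip_blue (a point): tip of the black pointer (round rod, 4 thick) that sticks out from the blue corner in front of its white scale; at x = -28.5, y = +101, z = 52 in the mount's frame at rest. Pressing the blue pad straight down lowers the tip about 1.6 times as much as the pad
- mark_blue (a point): middle of the front of the red mark on the white scale (28 wide, 5 thick, top 71 above the bench) beside the blue corner; the red band is 28 wide and 10 high, so the pointer is on it when its tip is within 5 of this point in height; 24 to 40 above the bench (12 to 28 below the resting pointer); not to be shifted
- tilt_blue (a joint): tilt of the plate by which the blue corner goes down, rad: 0 at rest, grows as the blue pad is pressed (pad sinks about 80 mm per rad, tip about 129 mm per rad), stop at 0.30. Spring of 3 N m/rad: the pad needs about 0.47 N per mm it sinks, 4 to 8 N at the mark, and springs back by itself
- pad_yellow (a point): centre of the top face of the yellow press pad (round, 20 across, 6 high) on the right (-y) corner of the tilt plate, at x = 0, y = -57, z = 62 in the mount's frame when at rest; sinks with the plate
- tip_yellow (a point): tip of the black pointer (round rod, 4 thick) that sticks out from the yellow corner in front of its white scale; at x = -28.5, y = -101, z = 52 in the mount's frame at rest. Pressing the yellow pad straight down lowers the tip about 1.6 times as much as the pad
- mark_yellow (a point): middle of the front of the red mark on the white scale (28 wide, 5 thick, top 71 above the bench) beside the yellow corner; the red band is 28 wide and 10 high, so the pointer is on it when its tip is within 5 of this point in height; 24 to 40 above the bench (12 to 28 below the resting pointer); not to be shifted
- tilt_yellow (a joint): tilt of the plate by which the yellow corner goes down, rad: 0 at rest, grows as the yellow pad is pressed (pad sinks about 80 mm per rad, tip about 129 mm per rad), stop at 0.30. Spring of 3 N m/rad: the pad needs about 0.47 N per mm it sinks, 4 to 8 N at the mark, and springs back by itself
- mirror: the mirror disc on the tilt plate, 48 across, 3 thick, origin at the centre of its underside on the plate's top; not to be touched
- vial_1: loose bystander: glass vial with red cap, 22 across, 50 tall, origin at the centre of its underside; to be left alone
- vial_3: loose bystander: glass vial with white cap, 22 across, 50 tall, origin at the centre of its underside; to be left alone
- marker_pen: loose bystander: marker pen lying flat, 16 x 135 x 16, origin at the centre of its underside; to be left alone
- beaker_small_1: loose bystander: empty beaker, 54 x 60 x 68, origin at the centre of its underside; to be left alone
- beaker_small_2: loose bystander: empty beaker, 54 x 60 x 68, origin at the centre of its underside; to be left alone

How it is judged:
On the way, in this order (a step that is already met when the one before it is completed fails the run):
1. blue pointer held on its red mark (tip within 5 mm of the mark's middle in height), the yellow corner not pressed (z of tip_blue in the frame of mark_blue between -0.005 and 0.005 m and value of joint tilt_yellow below 0.06 rad), for 0.5 s.
2. blue corner let go: the plate has sprung back level (value of joint tilt_blue between -0.025 and 0.025 rad and value of joint tilt_yellow between -0.025 and 0.025 rad), for 0.1 s.
3. yellow pointer held on its red mark (tip within 5 mm of the mark's middle in height), the blue corner not pressed (z of tip_yellow in the frame of mark_yellow between -0.005 and 0.005 m and value of joint tilt_blue below 0.06 rad), for 0.5 s.
At the end, for the whole second after the job is handed in: both corners have sprung back (each tilt within 0.025 rad of rest) and are still; the red marks are within 4 mm and the loose bystanders within 15 mm of where they were, all at rest (all of step 2 and velocity of joint each of tilt_blue, tilt_yellow below 0.05 rad/s and linear speed of each of vial_1, vial_3, marker_pen, beaker_small_1, beaker_small_2 below 0.02 m/s and distance of each of vial_1, vial_3, marker_pen, beaker_small_1, beaker_small_2 from where it was at the start of the episode below 0.015 m and distance of each of mark_blue, mark_yellow from where it was at the start of the episode below 0.004 m); the robot touches nothing.
It fails at once if a pointer drops clear below its red mark (tip more than 8 mm below the mark's middle) (z of tip_blue in the frame of mark_blue below -0.008 m or z of tip_yellow in the frame of mark_yellow below -0.008 m).
It fails at once if the tilt plate is lifted instead of pressed (value of joint any of tilt_blue, tilt_yellow below -0.05 rad).
It fails at once if the mirror is touched (contact force between any of the fingers, the arm and mirror above 0.5 N).
It fails at once if a red mark is shifted (distance of any of mark_blue, mark_yellow from where it was at the start of the episode above 0.004 m).
It fails at once if a loose bystander is moved or lifted (more than 15 mm) (distance of any of vial_1, vial_3, marker_pen, beaker_small_1, beaker_small_2 from where it was at the start of the episode above 0.015 m).
It also fails if it takes over 58 s, if anything falls off the work surface, if the arm or the gripper's body presses on something with over 40 N, if the wrist force passes 120 N, or if a joint passes its speed limit or range.

## Working session

There is one attempt and no reset: what is moved stays moved. The work goes in short steps, Python scripts to look and compute and a shell command to move; the robot and the scene stay as the last step left them, time stands still between calls to the robot, and variables do not carry over. Pictures are saved under pics/ and viewed, on a budget of 13 in all, crops included, one or two more only if the job needs it, and the job is handed in when it is done.

```bash
mkdir -p pics; cat > h.py <<'E'
import numpy as np, cv2
from plant import status, snapshot, workorder
from scipy.spatial.transform import Rotation as R
def shot(n):
    o=status.get_obs(); s=snapshot(n)
    if 'cam_to_world' in s: T=np.array(s['cam_to_world'])
    else:
        W=np.eye(4); W[:3,:3]=R.from_quat(o['tcp_rot']).as_matrix(); W[:3,3]=o['position']; T=W@np.array(s['mount'])
    return s,T
def rays(s,T,px):
    u=cv2.undistortPoints(np.array(px,float).reshape(-1,1,2),np.array(s['mtx']),np.array(s['dist_coeffs']))[:,0]
    d=np.c_[u[:,0],-u[:,1],-np.ones(len(u))]@T[:3,:3].T
    return T[:3,3],d
def plane(s,T,px,z):
    c,d=rays(s,T,px); return c+d*((z-c[2])/d[:,2])[:,None]
def depth(s,T,px):
    c,d=rays(s,T,px); p=np.round(px).astype(int).reshape(-1,2)
    return c+d*s['range_z'][p[:,1],p[:,0]][:,None]
E
python3 - <<'E'
from h import *
import pickle
o=status.get_obs(); print({k:np.round(v,4) for k,v in o.items()})
for n in('scene','top'):
    s,T=shot(n); pickle.dump((s,T),open(n+'.pkl','wb')); cv2.imwrite(f'pics/{n}1.png',s['color']); print(n,T.round(3),s['mtx'])
E
```

```text
{'time_s': np.float64(0.0), 'joint_pos': array([ 1.1992,  0.1165,  1.4423,  0.    ,  1.584 , -0.0378]), 'qvel': array([-0.0006,  0.0006,  0.001 ,  0.0004,  0.0007,  0.0011]), 'joint_torque': array([-9.00000e-04, -7.21269e+01, -6.22602e+01,  7.79000e-02,
        2.39000e-02, -1.00000e-04]), 'position': array([0.2211, 0.6375, 0.2179]), 'tcp_rot': array([ 1.661e-01,  9.861e-01, -6.000e-04, -1.000e-04]), 'wrist_force': array([-0.4304, -0.8949,  0.5348]), 'moment': array([-0.0011,  0.0157,  0.0009]), 'width': np.float64(0.0928)}
scene [[ 0.676  0.484 -0.555  0.038]
 [-0.737  0.464 -0.492 -0.188]
 [ 0.019  0.742  0.67   0.707]
 [ 0.     0.     0.     1.   ]] [[433.50805471   0.         275.84248035]
 [  0.         433.50805471 205.52759707]
 [  0.           0.           1.        ]]
top [[-0.027  0.99  -0.141  0.438]
 [-1.    -0.026  0.006  0.261]
 [ 0.002  0.141  0.99   0.931]
 [ 0.     0.     0.     1.   ]] [[388.78606822   0.         282.48847097]
 [  0.         388.78606822 212.191755  ]
 [  0.           0.           1.        ]]
```

View pics/scene1.png

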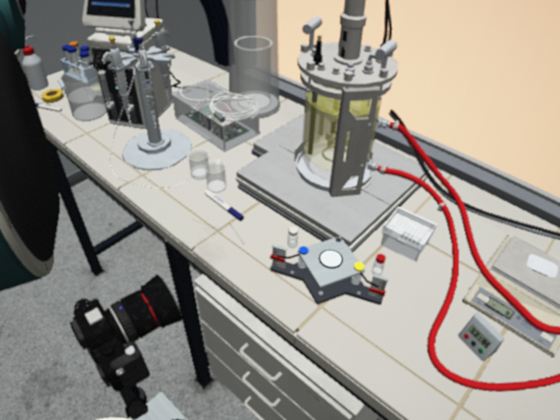

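View pics/top1.png

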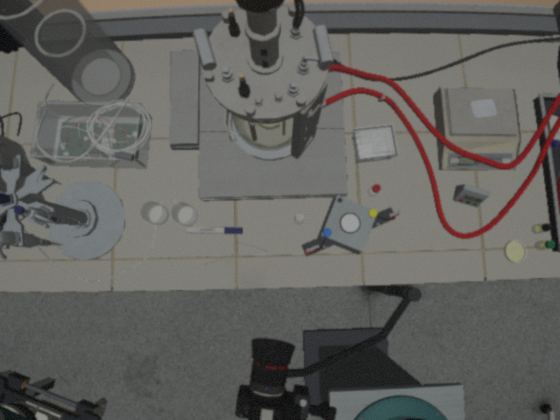

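The scene view shows the mount at about (330,265), with the blue pad at (303,250) and the yellow pad at (360,266). The top view has them at (327,232) and (373,213). One vial stands near (300,217) and the other near (376,188).

```bash
cat > m.py <<'E'
from h import *
import pickle
def blob(s,col,box):
    h=cv2.cvtColor(s['color'],cv2.COLOR_BGR2HSV); x0,y0,x1,y1=box
    r={'b':[(100,120,80),(125,255,255)],'y':[(22,120,120),(35,255,255)]}[col]
    m=cv2.inRange(h,*r); k=np.zeros_like(m); k[y0:y1,x0:x1]=m[y0:y1,x0:x1]
    n,l,st,c=cv2.connectedComponentsWithStats(k); i=1+np.argmax(st[1:,4]); return c[i],st[i,4]
if __name__=='__main__':
  for n,bx in(('scene',(270,235,390,305)),('top',(300,195,405,260))):
    s,T=pickle.load(open(n+'.pkl','rb')); P=[]
    for c in 'by':
        p,a=blob(s,c,bx); w=plane(s,T,[p],.061)[0]; P.append(w); print(n,c,p.round(1),a,w.round(4),depth(s,T,[p])[0].round(4))
    print(np.linalg.norm(P[0]-P[1]), np.mean(P,0), P[0]-P[1])
  s,T=pickle.load(open('top.pkl','rb'))
  print(plane(s,T,[(300,217),(376,188)],.05).round(3))
  s,T=pickle.load(open('scene.pkl','rb'))
  cv2.imwrite('pics/z1.png',cv2.resize(s['color'][215:315,255:405],None,fx=5,fy=5,interpolation=cv2.INTER_CUBIC))
E
python3 m.py
```

```text
scene b [303.1 250. ] 52 [0.5133 0.157  0.061 ] [0.5135 0.1571 0.0608]
scene y [358.7 266.2] 60 [0.5551 0.0506 0.061 ] [0.5564 0.0512 0.0594]
0.11430653552948784 [0.53422149 0.10380269 0.061     ] [-0.04180599  0.10638723  0.        ]
top b [326.5 232.3] 52 [0.514  0.1582 0.061 ] [0.5138 0.1586 0.0639]
top y [372.6 212.8] 48 [0.5555 0.0513 0.061 ] [0.555  0.0524 0.0653]
0.114669106555513 [0.53479404 0.10476919 0.061     ] [-0.04149034  0.10689975  0.        ]
[[0.552 0.216 0.05 ]
 [0.615 0.037 0.05 ]]
```

View pics/z1.png

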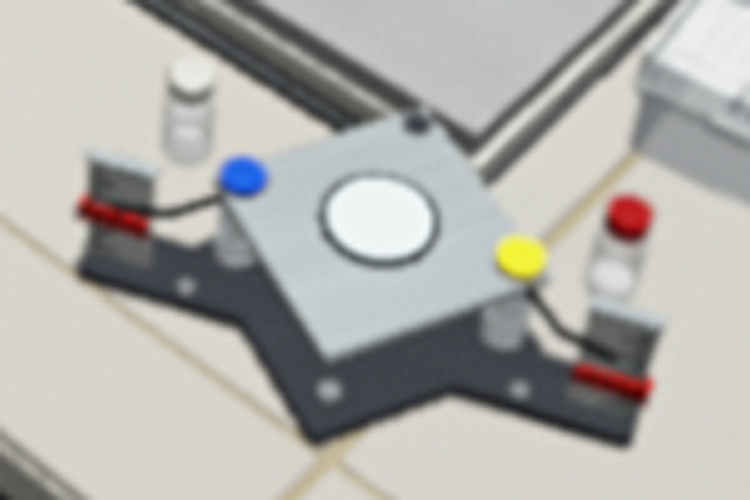

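The zoom shows the blue mark at (114,216) and the yellow mark at (612,382), both with pointers above them. I'll triangulate the marks and pads from the two views, using red masks.

```bash
cat > r.py <<'E'
from m import *
Mb=np.array([.5137,.1576]);My=np.array([.5553,.0510]);O=(Mb+My)/2;ey=(Mb-My)/np.linalg.norm(Mb-My);ex=np.array([ey[1],-ey[0]])
def toM(p): return np.c_[(p[:,:2]-O)@ex,(p[:,:2]-O)@ey,p[:,2]]
def onplane(s,T,px,xm):
    c,d=rays(s,T,px); n=np.r_[ex,0]; t=(xm-(c[:2]-O)@ex)/(d@n); return toM(c+d*t[:,None])
def red(s,box):
    h=cv2.cvtColor(s['color'],cv2.COLOR_BGR2HSV); x0,y0,x1,y1=box
    m=cv2.inRange(h,(0,150,70),(8,255,255))|cv2.inRange(h,(172,150,70),(180,255,255)); k=np.zeros_like(m); k[y0:y1,x0:x1]=m[y0:y1,x0:x1]
    n,l,st,c=cv2.connectedComponentsWithStats(k)
    return [(c[i],st[i]) for i in range(1,n) if st[i,4]>12]
E
python3 - <<'E'
from r import *
print(O,ex,ey)
for n,bx in(('scene',(262,235,395,312)),('top',(295,203,410,265))):
    s,T=pickle.load(open(n+'.pkl','rb')); print(n,toM(T[:3,3][None]))
    for c,st in red(s,bx): print(c.round(1),st,[onplane(s,T,[c],x).round(4).tolist() for x in(-.02,-.025,-.03)],'dep',toM(depth(s,T,[c])).round(4))
    if n=='scene':
        for q in((145,212),(613,355)): print('tip',onplane(s,T,[(q[0]/5+255,q[1]/5+215)],-.0285).round(4))
E
```

```text
[0.5345 0.1043] [0.93157762 0.36354249] [-0.36354249  0.93157762]
scene [[-0.56852703 -0.09208257  0.70697539]]
[277.8 257.9] [272 255  12   7  45] [[[-0.02, 0.1029, 0.0376]], [[-0.025, 0.1011, 0.0437]], [[-0.03, 0.0994, 0.0498]]] dep [[-0.022   0.1022  0.0401]]
[380.2 258.1] [377 255   8   8  48] [[[-0.02, -0.0927, 0.1212]], [[-0.025, -0.0927, 0.1265]], [[-0.03, -0.0927, 0.1319]]] dep [[ 0.0473 -0.0928  0.0493]]
[377.2 290.9] [370 288  15   7  47] [[[-0.02, -0.1041, 0.0292]], [[-0.025, -0.104, 0.0354]], [[-0.03, -0.1039, 0.0416]]] dep [[-0.0234 -0.1041  0.0335]]
tip [[-0.0285  0.087   0.0551]]
tip [[-0.0285 -0.1021  0.054 ]]
top [[-0.03265081  0.18068393  0.93100938]]
```

```bash
python3 -m handwheel '[[-0.3,-0.5,0,0,0,0],[-0.6,-1,0,0,0,0],[-0.9,-1,0,0,0,0],[-1,-1,0,0,0,0],[-1,-1,0,0,0,0]]' 0; python3 -m handwheel '[[-0.4,-0.4,0,0,0,0],[-0.8,-0.8,0,0,0,0],[-1,-1,0,0,0,0],[-1,-1,0,0,0,0],[-1,-1,0,0,0,0]]' 0
```

```text
time_s: 0.52
position: [0.2852, 0.5078, 0.2183]
tcp_rot: [0.167, 0.986, -0.0, 0.0]
wrist_force: [-0.3, 0.8, 0.1]
width: 0.0642
time_s: 0.93
position: [0.3478, 0.3778, 0.2186]
tcp_rot: [0.169, 0.986, -0.001, 0.001]
wrist_force: [0.0, -0.6, 0.2]
width: 0.0306
```

```bash
python3 - <<'E'
from r import *
s,T=shot('wrist'); print(np.round(s['mount'],3),T.round(3),s['mtx'][0]); print(status.get_obs()['joint_pos'].round(2))
E
```

```text
[[-0.     0.968  0.25   0.069]
 [ 1.     0.    -0.    -0.   ]
 [-0.     0.25  -0.968 -0.166]
 [ 0.     0.     0.     1.   ]] [[ 0.333 -0.913 -0.237  0.282]
 [ 0.943  0.322  0.084  0.401]
 [-0.    -0.251  0.968  0.384]
 [ 0.     0.     0.     1.   ]] [359.35318965   0.         278.98362004]
[ 0.78 -0.24  1.78 -0.    1.6  -0.45]
```

```bash
python3 -m handwheel '[[-0.3,-0.3,0,0,0,-0.03],[-0.6,-0.6,0,0,0,-0.06],[-0.8,-0.8,0,0,0,-0.1],[-1,-1,0,0,0,-0.14],[-1,-1,0,0,0,-0.18],[-1,-1,0,0,0,-0.226],[-1,-1,0,0,0,-0.226]]' 0;  python3 - <<'E'
from r import *
o=status.get_obs();W=R.from_quat(o['tcp_rot']).as_matrix()
t=np.r_[O-.06*ex,.125]; print(W.T.round(3),(W.T@(t-o['position'])*10).round(3))
E
```

```text
time_s: 1.57
position: [0.4082, 0.2525, 0.2186]
tcp_rot: [-0.188, 0.982, -0.0, 0.0]
wrist_force: [-0.9, 1.8, 0.3]
width: 0.0005
[[-0.929 -0.37  -0.   ]
 [-0.37   0.929 -0.001]
 [ 0.    -0.001 -1.   ]] [-0.025 -1.839  0.937]
```

```bash
python3 -m handwheel '[[0,-0.4,0,0,0,0],[0,-0.8,0,0,0,0],[0,-1,0,0,0,0],[0,-1,0,0,0,0]]' 0; python3 -m handwheel '[[0,-0.3,0,0,-0.035,0],[0,-0.6,0.2,0,-0.07,0],[0,-0.84,0.5,0,-0.105,0],[0,-0.84,0.8,0,-0.14,0],[0,-0.84,0.93,0,-0.167,0],[0,-0.84,0.93,0,-0.167,0],[0,-0.84,0.93,0,-0.167,0]]' 0;  python3 - <<'E'
from r import *
s,T=shot('wrist');pickle.dump((s,T),open('w1.pkl','wb')); cv2.imwrite('pics/w1.png',s['color']); print(toM(T[:3,3][None]))
E
```

```text
time_s: 1.9
position: [0.4462, 0.158, 0.2184]
tcp_rot: [-0.187, 0.982, -0.001, -0.0]
wrist_force: [-0.3, 0.1, -0.3]
width: 0.0006
time_s: 2.48
position: [0.4765, 0.0805, 0.1255]
tcp_rot: [-0.181, 0.949, 0.048, 0.254]
wrist_force: [-0.1, 0.7, 1.9]
width: 0.0008
[[-0.20575599 -0.00181031  0.23456028]]
```

View pics/w1.png

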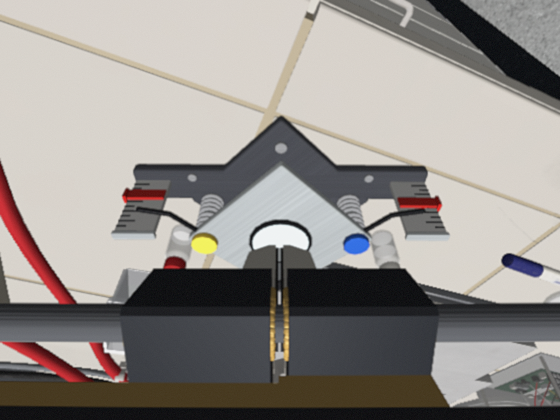

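In the wrist view (upside down) the yellow mark is at about (146,195) and the blue mark at about (415,204). The pointer tips are near (138,210) and (424,211), and the pads are at (204,243) and (356,243).

```bash
python3 - <<'E'
from r import *
w,Tw=pickle.load(open('w1.pkl','rb')); s,Ts=pickle.load(open('scene.pkl','rb'))
for c,b in(('b',(330,225,380,260)),('y',(185,225,230,260))): p,a=blob(w,c,b); print(c,p,a,toM(plane(w,Tw,[p],.0615)).round(4))
RW=[(c,st) for b in((390,190,450,220),(110,180,175,210)) for c,st in red(w,b)]
RS=[np.array([277.8,257.9]),np.array([377.2,290.9])]
for (c,st),q in zip(RW,RS):
    print(c.round(1),st,[onplane(w,Tw,[c],x)[0].round(4).tolist() for x in(-.0225,-.025)],'dep',toM(depth(w,Tw,[c])).round(4))
    c1,d1=rays(w,Tw,[c]);c2,d2=rays(s,Ts,[q]);A=np.c_[d1[0],-d2[0]];t=np.linalg.lstsq(A,c2-c1,rcond=None)[0]
    a=c1+t[0]*d1[0];b=c2+t[1]*d2[0];print('tri',toM(((a+b)/2)[None]).round(4),np.linalg.norm(a-b).round(4))
for p in((138,210),(424,212)): print('tip',onplane(w,Tw,[p],-.0285).round(4))
a=np.hstack([cv2.resize(w['color'][180:245,x:x+65],(400,400),interpolation=cv2.INTER_CUBIC) for x in(110,385)]);cv2.imwrite('pics/w1z.png',a)
E
```

```text
b [355.8125 243.7325] 400 [[-0.0022  0.0563  0.0615]]
y [203.68217054 243.4005168 ] 387 [[-0.0021 -0.0564  0.0615]]
[419.5 202.7] [398 197  43  14 420] [[-0.0225, 0.1046, 0.0384], [-0.025, 0.1031, 0.0411]] dep [[-0.0246  0.1034  0.0407]]
tri [[-0.0271  0.1011  0.0447]] 0.002
[143.3 194.6] [123 189  42  14 413] [[-0.0225, -0.1043, 0.0303], [-0.025, -0.1029, 0.0331]] dep [[-0.025  -0.1029  0.0331]]
tri [[-0.0221 -0.1042  0.0308]] 0.0012
tip [[-0.0285 -0.1003  0.0533]]
tip [[-0.0285  0.1016  0.0544]]
```

View pics/w1z.png

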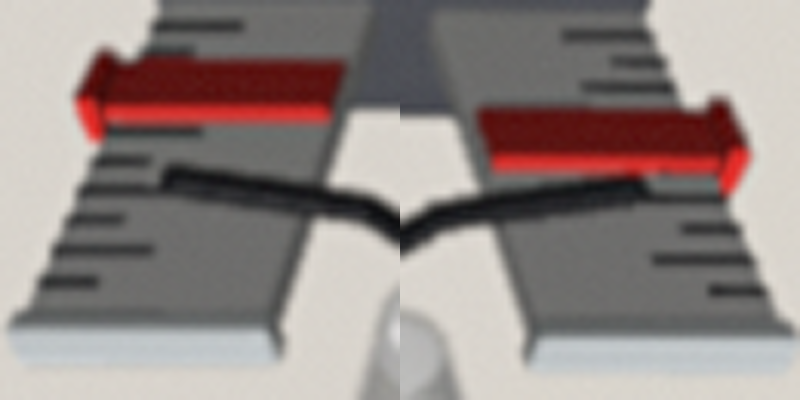

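The zoom shows the dark front faces and bright top faces of the red bars. The front-face centres are about (145.8,193.8) for yellow and (418.3,201.3) for blue. I'll fix the front plane from the known scale top (71) and tip (52).

```bash
python3 - <<'E'
from r import *
w,Tw=pickle.load(open('w1.pkl','rb'))
T2=Tw.copy(); T2[:2,3]+=.0021*ex
f=lambda b,x,y:(110+275*b+x*.1625,180+y*.1625)
pts={'topedge_y':f(0,150,318),'topedge_b':f(1,260,322),'tip_y':f(0,168,176),'tip_b':f(1,240,184),'mark_y':f(0,220,84),'mark_b':f(1,205,132),
'my_lo':f(0,220,61),'my_hi':f(0,220,105),'my_back':f(0,220,122),'mb_lo':f(1,205,108),'mb_hi':f(1,205,154),'mb_back':f(1,205,172)}
for k,p in pts.items(): print(k,np.round(p,1),[onplane(w,T2,[p],x)[0,2].round(4) for x in(-.0285,-.025,-.022,-.02)],onplane(w,T2,[p],-.025)[0,1].round(4))
E
```

```text
topedge_y [134.4 231.7] [np.float64(0.0759), np.float64(0.0727), np.float64(0.07), np.float64(0.0682)] -0.0978
topedge_b [427.2 232.3] [np.float64(0.0757), np.float64(0.0725), np.float64(0.0698), np.float64(0.068)] 0.099
tip_y [137.3 208.6] [np.float64(0.0541), np.float64(0.0505), np.float64(0.0474), np.float64(0.0453)] -0.102
tip_b [424.  209.9] [np.float64(0.0545), np.float64(0.0509), np.float64(0.0478), np.float64(0.0457)] 0.1031
mark_y [145.8 193.6] [np.float64(0.0383), np.float64(0.0344), np.float64(0.0311), np.float64(0.0288)] -0.1002
mark_b [418.3 201.4] [np.float64(0.0458), np.float64(0.042), np.float64(0.0388), np.float64(0.0366)] 0.1014
my_lo [145.8 189.9] [np.float64(0.0342), np.float64(0.0302), np.float64(0.0268), np.float64(0.0245)] -0.1013
my_hi [145.8 197.1] [np.float64(0.042), np.float64(0.0382), np.float64(0.0349), np.float64(0.0327)] -0.0992
my_back [145.8 199.8] [np.float64(0.045), np.float64(0.0412), np.float64(0.038), np.float64(0.0358)] -0.0984
mb_lo [418.3 197.6] [np.float64(0.0416), np.float64(0.0378), np.float64(0.0344), np.float64(0.0322)] 0.1026
mb_hi [418.3 205. ] [np.float64(0.0495), np.float64(0.0458), np.float64(0.0427), np.float64(0.0405)] 0.1004
mb_back [418.3 208. ] [np.float64(0.0525), np.float64(0.0489), np.float64(0.0458), np.float64(0.0437)] 0.0995
```

Best estimate of the mark heights is about 40 mm for blue and 33 mm for yellow. I'll straighten the tool and go above the blue pad.

```bash
python3 -m handwheel '[[0,0,0,0,0.035,0],[0,0,0,0,0.07,0],[0,0,0,0,0.105,0],[0,0,0,0,0.14,0],[0,0,0,0,0.167,0],[0,0,0,0,0.167,0],[0,0,0,0,0.167,0]]' 0; cat > go.py <<'E'
from r import *
import sys
a=[float(v) for v in sys.argv[1:4]]
o=status.get_obs();W=R.from_quat(o['tcp_rot']).as_matrix()
t=np.r_[O+a[0]*ex+a[1]*ey,a[2]]; Wd=np.c_[-np.r_[ex,0],np.r_[ey,0],[0,0,-1]]
print('row',(W.T@(t-o['position'])*10).round(3),(R.from_matrix(W.T@Wd).as_rotvec()/np.pi).round(4),'now',toM(o['position'][None]).round(4),o['wrist_force'].round(2))
E
python3 go.py 0 .058 .085
```

```text
time_s: 3.12
position: [0.4792, 0.082, 0.128]
tcp_rot: [-0.189, 0.982, -0.001, -0.0]
wrist_force: [0.9, 0.0, -1.0]
width: 0.0007
row [-0.601  0.583  0.429] [-0.0004 -0.0002  0.0024] now [[-0.0596 -0.0006  0.128 ]] [ 0.91  0.02 -1.04]
```

```bash
python3 -m handwheel '[[-0.2,0.2,0,0,0,0],[-0.4,0.4,0,0,0,0],[-0.6,0.58,0,0,0,0],[-0.6,0.58,0,0,0,0],[-0.6,0.58,0.2,0,0,0],[-0.6,0.58,0.4,0,0,0],[-0.6,0.58,0.43,0,0,0],[-0.6,0.58,0.43,0,0,0],[-0.6,0.58,0.43,0,0,0]]' 0; python3 go.py 0 .058 .0635
python3 - <<'E'
from r import *
s,T=shot('wrist'); cv2.imwrite('pics/w2.png',s['color'])
E
```

```text
time_s: 3.87
position: [0.5137, 0.1581, 0.0863]
tcp_rot: [-0.189, 0.982, -0.001, 0.001]
wrist_force: [0.5, 0.8, 0.5]
width: 0.0004
row [0.002 0.004 0.228] [-0.0004  0.0004  0.0023] now [[0.0002 0.0576 0.0863]] [0.46 0.81 0.5 ]
```

View pics/w2.png

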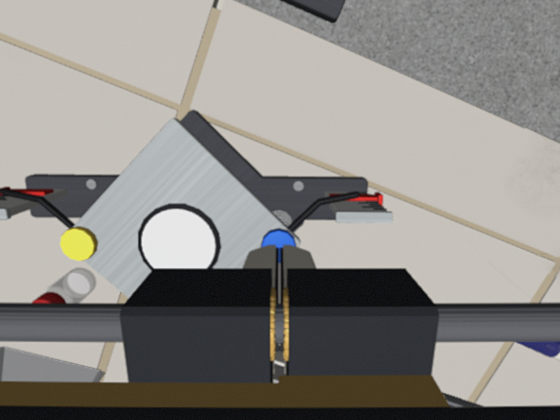

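The finger is centred over the blue pad at (278,240) and well clear of the mirror. Next I go down to just above it and then into contact.

```bash
python3 -m handwheel '[[0,0,0.05,0,0,0],[0,0,0.1,0,0,0],[0,0,0.15,0,0,0],[0,0,0.19,0,0,0],[0,0,0.21,0,0,0],[0,0,0.21,0,0,0],[0,0,0.21,0,0,0]]' 0; python3 -m handwheel '[[0,0,0.01,0,0,0],[0,0,0.02,0,0,0],[0,0,0.03,0,0,0],[0,0,0.04,0,0,0],[0,0,0.05,0,0,0],[0,0,0.06,0,0,0],[0,0,0.06,0,0,0],[0,0,0.06,0,0,0]]' 0; python3 -c "
from r import *
o=status.get_obs();print(o['position'],o['wrist_force'])
s,T=shot('scene');cv2.imwrite('pics/s2.png',cv2.resize(s['color'][215:315,255:405],None,fx=5,fy=5,interpolation=cv2.INTER_CUBIC))"
```

```text
time_s: 4.5
position: [0.5139, 0.1581, 0.0654]
tcp_rot: [-0.189, 0.982, -0.001, 0.001]
wrist_force: [-1.2, 0.3, 0.2]
width: 0.0003
time_s: 5.17
position: [0.5139, 0.1581, 0.0594]
tcp_rot: [-0.189, 0.982, -0.001, 0.001]
wrist_force: [-1.0, 0.6, 1.8]
width: 0.0002
[0.51392727 0.15808012 0.05941936] [-1.0297333  0.570422   1.780178 ]
```

```bash
python3 -m handwheel '[[0,0,0.01,0,0,0],[0,0,0.02,0,0,0],[0,0,0.03,0,0,0],[0,0,0.035,0,0,0],[0,0,0.035,0,0,0]]' 0; python3 -c "
from r import *
o=status.get_obs();print(o['position'],o['wrist_force'])
s,T=shot('scene');cv2.imwrite('pics/s3.png',cv2.resize(s['color'][215:315,255:405],None,fx=5,fy=5,interpolation=cv2.INTER_CUBIC))"
```

```text
time_s: 5.63
position: [0.5139, 0.1581, 0.0559]
tcp_rot: [-0.189, 0.982, -0.001, 0.001]
wrist_force: [-2.7, 0.6, 3.3]
width: 0.0
[0.51388662 0.15810745 0.05587539] [-2.69674195  0.55809577  3.30969826]
```

View pics/s3.png

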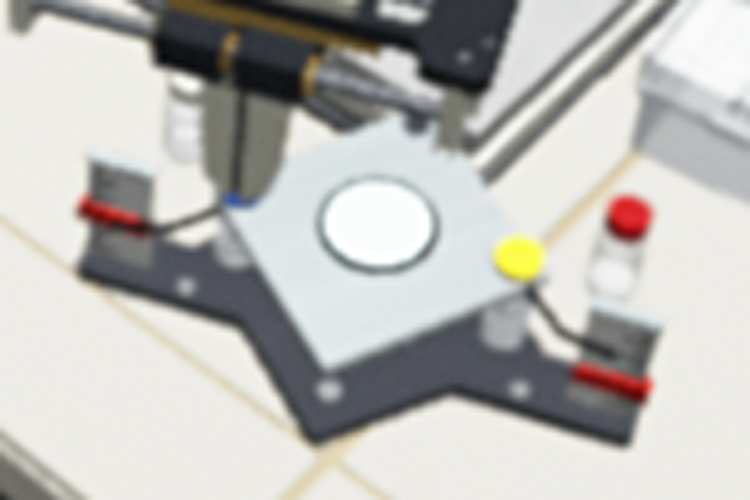

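The scene crop (finger on the blue pad, pointer running into the mark's right end near (145,228)) doesn't show the blue tip clearly. I'll project the expected tip and mark positions to compare.

```bash
python3 - <<'E'
from r import *
import pickle
s,T=pickle.load(open('scene.pkl','rb')); w,Tw=pickle.load(open('w1.pkl','rb'))
def proj(s,T,m):
    p=np.r_[O+m[0]*ex+m[1]*ey,m[2]]; c=T[:3,:3].T@(p-T[:3,3]); c=np.array([c[0],-c[1],-c[2]])
    return cv2.projectPoints(c[None],np.zeros(3),np.zeros(3),np.array(s['mtx']),np.array(s['dist_coeffs']))[0].ravel()
for m in [(-.0285,.101,.052),(-.0285,.101,.042),(-.0285,.08,.052),(-.025,.101,.04),(-.025,.115,.04),(-.025,.087,.04),(-.025,.087,.071),(-.025,.115,.071),(-.0285,-.101,.052),(-.025,-.101,.033),(-.025,-.115,.033),(-.025,-.087,.033)]:
    a=(proj(s,T,m)-[255,215])*5; b=proj(w,Tw,m); k=0 if b[0]<280 else 1
    print(m,a.round(0),((b-[110+275*k,180])/.1625+[400*k,0]).round(0))
E
```

```text
(-0.0285, 0.101, 0.052) [112. 207.] [629. 182.]
(-0.0285, 0.101, 0.042) [111. 223.] [605. 123.]
(-0.0285, 0.08, 0.052) [161. 222.] [448. 181.]
(-0.025, 0.101, 0.04) [114. 221.] [592. 133.]
(-0.025, 0.115, 0.04) [ 82. 211.] [707. 134.]
(-0.025, 0.087, 0.04) [147. 231.] [476. 133.]
(-0.025, 0.087, 0.071) [149. 179.] [542. 324.]
(-0.025, 0.115, 0.071) [ 83. 159.] [794. 325.]
(-0.0285, -0.101, 0.052) [609. 357.] [170. 177.]
(-0.025, -0.101, 0.033) [602. 381.] [221.  89.]
(-0.025, -0.115, 0.033) [638. 391.] [107.  89.]
(-0.025, -0.087, 0.033) [567. 370.] [335.  89.]
```

```bash
python3 -c "
from r import *
s,T=shot('scene');s0=pickle.load(open('scene.pkl','rb'))[0]
a=[cv2.resize(i[240:276,265:301],(400,400),interpolation=cv2.INTER_CUBIC) for i in(s0['color'],s['color'])]
cv2.imwrite('pics/s4.png',cv2.convertScaleAbs(np.hstack(a),alpha=1.4,beta=20))"
```

```text
(no output)
```

View pics/s4.png

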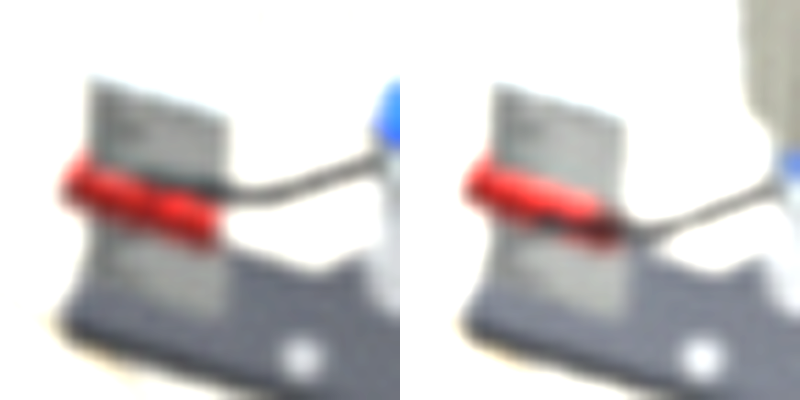

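The enhanced crops (rest, pressed) show the blue pointer now on the lower part of the red band, near (545,222). Allowing for parallax, that puts the tip at about 41 mm against a mark at about 40 mm. I'll press 1 mm more and hold for a second.

```bash
python3 -m handwheel '[[0,0,0.005,0,0,0],[0,0,0.01,0,0,0],[0,0,0.01,0,0,0],[0,0,0.01,0,0,0],[0,0,0.01,0,0,0],[0,0,0.01,0,0,0],[0,0,0.01,0,0,0],[0,0,0.01,0,0,0],[0,0,0.01,0,0,0],[0,0,0.01,0,0,0],[0,0,0.01,0,0,0],[0,0,0.01,0,0,0]]' 0; python3 -c "
from r import *
s,T=shot('wrist');pickle.dump((s,T),open('w3.pkl','wb'))
cv2.imwrite('pics/w3.png',cv2.resize(s['color'][170:250,300:420],None,fx=5,fy=5,interpolation=cv2.INTER_CUBIC))"
```

```text
time_s: 6.73
position: [0.514, 0.1581, 0.055]
tcp_rot: [-0.189, 0.982, -0.001, 0.001]
wrist_force: [-2.2, 1.3, 3.6]
width: -0.0
```

View pics/w3.png

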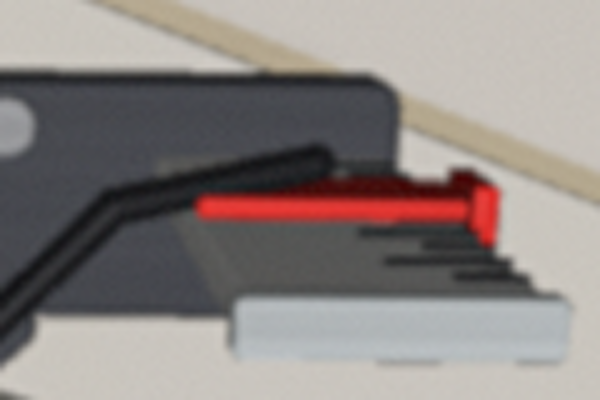

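The wrist view shows the pointer tip at (322,160) in the crop, across the red bar's front face. The camera is too steep here to read height well, but sink, force and the scene view agree that it is on the mark. I'll release it and move above the yellow pad.

```bash
python3 -m handwheel '[[0,0,-0.02,0,0,0],[0,0,-0.04,0,0,0],[0,0,-0.06,0,0,0],[0,0,-0.09,0,0,0],[0,0,-0.15,0,0,0],[0,0,-0.3,0,0,0],[0,0,-0.5,0,0,0],[0,0,-0.5,0,0,0],[0,0,-0.5,0,0,0]]' 0; python3 go.py 0 -.058 .105
```

```text
time_s: 7.53
position: [0.5144, 0.1582, 0.1062]
tcp_rot: [-0.189, 0.982, -0.0, 0.002]
wrist_force: [-0.5, -0.4, -0.4]
width: 0.0001
row [ 0.017 -1.156  0.014] [-0.0005  0.0011  0.0023] now [[0.0009 0.0576 0.1062]] [-0.49 -0.4  -0.4 ]
```

```bash
python3 -m handwheel '[[0,-0.3,0,0,0,0],[0,-0.6,0,0,0,0],[0.01,-0.9,0,0,0,0],[0.01,-1,0,0,0,0],[0.01,-1,0,0,0,0]]' 0; python3 -m handwheel '[[0.005,-0.1,0,0,0,0],[0.01,-0.155,0,0,0,0],[0.01,-0.155,0.1,0,0,0],[0.01,-0.155,0.2,0,0,0],[0.01,-0.155,0.3,0,0,0],[0.01,-0.155,0.37,0,0,0],[0.01,-0.155,0.4,0,0,0],[0.01,-0.155,0.4,0,0,0],[0.01,-0.155,0.4,0,0,0]]' 0; python3 go.py 0 -.058 .0513;  python3 -c "
from r import *
s,T=shot('scene');a,_=shot('wrist')
cv2.imwrite('pics/w4.png',np.hstack([cv2.resize(a['color'],(480,360)),cv2.resize(s['color'][240:276,265:301],(320,360),interpolation=cv2.INTER_CUBIC)]))"
```

```text
time_s: 7.95
position: [0.5507, 0.0632, 0.1055]
tcp_rot: [-0.187, 0.982, -0.001, 0.001]
wrist_force: [0.4, 0.2, 0.2]
width: 0.0004
time_s: 8.7
position: [0.5555, 0.0486, 0.0655]
tcp_rot: [-0.187, 0.982, -0.001, 0.001]
wrist_force: [0.3, -0.2, -0.5]
width: 0.0009
row [-0.007  0.016  0.142] [-0.0005  0.0007  0.0016] now [[-0.0007 -0.0596  0.0655]] [ 0.33 -0.2  -0.46]
```

View pics/w4.png

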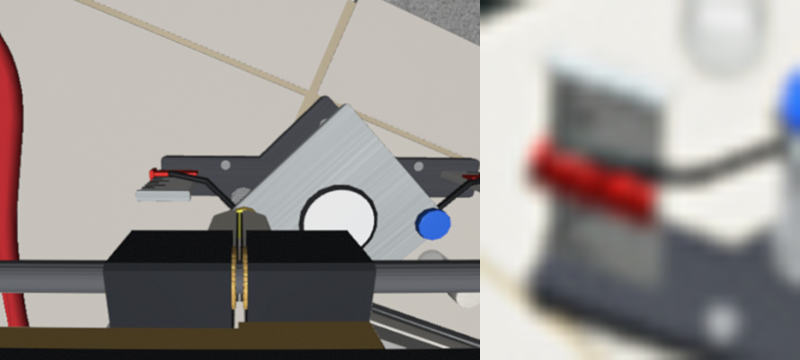

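Blue has sprung back to its rest picture, and the finger is over the yellow pad. I'll press slowly in two steps with a look between them.

```bash
python3 -m handwheel '[[0,0.01,0.015,0,0,0],[0,0.015,0.03,0,0,0],[0,0.015,0.045,0,0,0],[0,0.015,0.06,0,0,0],[0,0.015,0.075,0,0,0],[0,0.015,0.09,0,0,0],[0,0.015,0.105,0,0,0],[0,0.015,0.115,0,0,0],[0,0.015,0.125,0,0,0],[0,0.015,0.13,0,0,0],[0,0.015,0.13,0,0,0]]' 0; python3 -c "
from r import *
s,T=shot('scene');s0=pickle.load(open('scene.pkl','rb'))[0]
a=[cv2.resize(i[270:306,356:392],(400,400),interpolation=cv2.INTER_CUBIC) for i in(s0['color'],s['color'])]
cv2.imwrite('pics/s5.png',cv2.convertScaleAbs(np.hstack(a),alpha=1.4,beta=20))"
```

```text
time_s: 9.72
position: [0.5553, 0.0498, 0.053]
tcp_rot: [-0.187, 0.982, -0.001, 0.002]
wrist_force: [-1.3, -3.3, 4.5]
width: 0.0
```

View pics/s5.png

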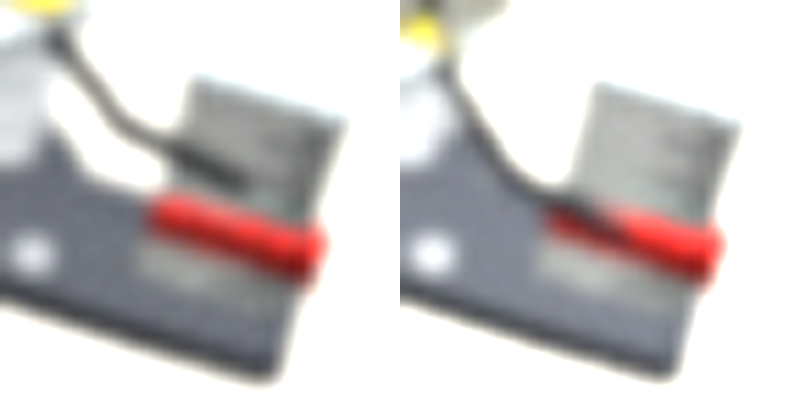

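The right panel shows the yellow tip at (625,230), on the red visually. After parallax it is still about 4 mm above the middle, so I'll press 2 mm more and hold.

```bash
python3 -m handwheel '[[0,0,0.01,0,0,0],[0,0,0.018,0,0,0],[0,0,0.018,0,0,0],[0,0,0.018,0,0,0],[0,0,0.018,0,0,0],[0,0,0.018,0,0,0],[0,0,0.018,0,0,0],[0,0,0.018,0,0,0],[0,0,0.018,0,0,0],[0,0,0.018,0,0,0],[0,0,0.018,0,0,0],[0,0,0.018,0,0,0]]' 0; python3 -c "
from r import *
s,T=shot('scene');s0=pickle.load(open('scene.pkl','rb'))[0]
a=[cv2.resize(i[270:306,356:392],(400,400),interpolation=cv2.INTER_CUBIC) for i in(s0['color'],s['color'])]
cv2.imwrite('pics/s6.png',cv2.convertScaleAbs(np.hstack(a),alpha=1.4,beta=20))"
```

```text
time_s: 10.77
position: [0.5554, 0.0498, 0.0515]
tcp_rot: [-0.187, 0.982, -0.001, 0.002]
wrist_force: [-1.2, -2.8, 5.2]
width: 0.0005
```

View pics/s6.png

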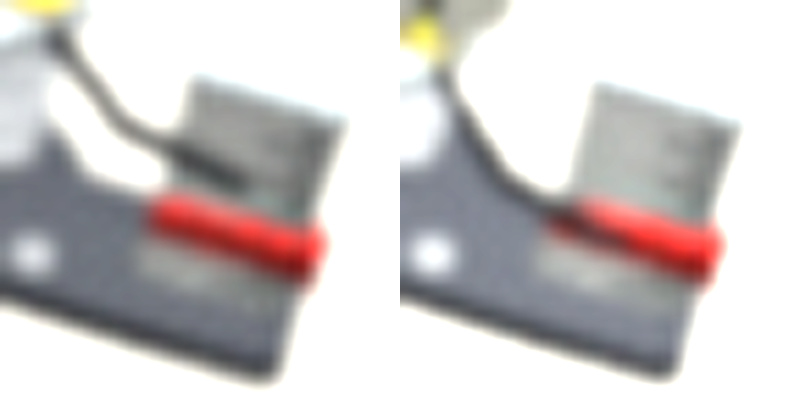

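The tip is at about (625,240), just below the band's visual middle, so with parallax it is near the true middle. It has been held for about a second, so I'll release and move clear.

```bash
python3 -m handwheel '[[0,0,-0.02,0,0,0],[0,0,-0.04,0,0,0],[0,0,-0.07,0,0,0],[0,0,-0.1,0,0,0],[0,0,-0.14,0,0,0],[0,0,-0.25,0,0,0],[0,0,-0.5,0,0,0],[0,0,-0.8,0,0,0],[0,0,-1,0,0,0],[0,0,-1,0,0,0],[0,0,-1,0,0,0]]' 0; python3 -m handwheel '[[0.2,0,-0.2,0,0,0],[0.5,0,-0.5,0,0,0],[0.5,0,-0.5,0,0,0],[0.5,0,-0.5,0,0,0],[0.5,0,-0.5,0,0,0],[0.5,0,-0.5,0,0,0]]' 0; python3 -c "
from r import *
s,T=shot('scene');s0=pickle.load(open('scene.pkl','rb'))[0]
for c in 'by': print(c,blob(s0,c,(270,235,390,305)),blob(s,c,(270,235,390,305)))
for i in(s0,s): print([(c.round(1).tolist(),int(t[4])) for c,t in red(i,(262,235,395,312))])
d=cv2.absdiff(s0['color'],s['color']).max(2);print([int((d[y:y+100,x:x+150]>50).sum()) for y,x in((215,255),(140,170))])
cv2.imwrite('pics/s7.png',s['color'])"
```

```text
time_s: 11.73
position: [0.5555, 0.05, 0.1531]
tcp_rot: [-0.187, 0.982, -0.001, 0.003]
wrist_force: [-0.6, -0.5, -0.1]
width: 0.0003
time_s: 12.23
position: [0.5086, 0.0317, 0.2013]
tcp_rot: [-0.187, 0.982, -0.001, 0.002]
wrist_force: [0.5, 0.3, -0.7]
width: 0.0007
b (array([303.07692308, 249.96153846]), np.int32(52)) (array([303.08, 250.02]), np.int32(50))
y (array([358.73333333, 266.25      ]), np.int32(60)) (array([358.55555556, 266.25925926]), np.int32(54))
[([277.8, 257.9], 45), ([380.2, 258.1], 48), ([377.2, 290.9], 47)]
[([277.8, 257.9], 45), ([380.2, 258.0], 47), ([377.4, 291.0], 49)]
[270, 11547]
```

View pics/s7.png

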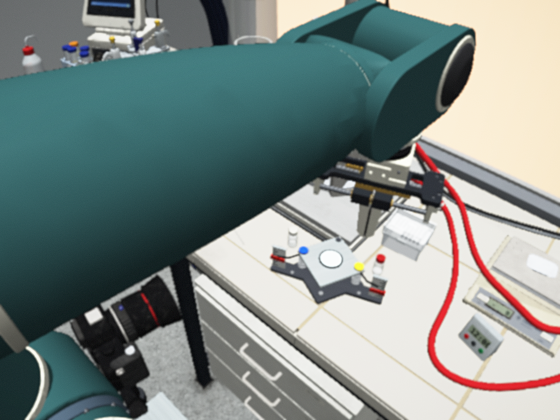

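The arm is clear of the mount. The pads, marks and both vials are where they were at the start, and both corners are level.

```bash
python3 -c "
from plant import workorder
print(workorder.close_job())"
```

```text
the job is handed in; nothing more can be done
None
```

I pressed the blue corner onto its mark, held it about a second and released it, then did the same with yellow. I then moved the arm clear and handed the job in at about 12 s of the 58 s allowed; the system gave no verdict.

| Corner | Pad sink | Force | Pointer tip (est.) | Mark middle (est.) |
|---|---|---|---|---|
| Blue | about 7 mm | about 3.6 N | about 40 mm | about 40 mm |
| Yellow | about 10.5 mm | about 5.2 N | about 34 mm | about 33 mm |

- **Pointer heights:** these are estimates, good to about 2 mm, against the ±5 mm allowed. They come from how far the pads sank, with pictures and force as rougher checks. For blue, the view of the final hold was too steep to read height, so the last useful picture is from 1 mm less press.
- **Mark heights:** the views did not agree fully. Blue came out between 38 and 45 mm and yellow between 30 and 35 mm. For blue I used the 40 mm upper limit from the task.
- **Final picture:** both pads and both red marks are within 0.2 pixel of where they started, both corners look level, and the two vials look undisturbed. Wrist force was under 1 N, so nothing was being touched.
- **Not checked at the end:** the arm blocked the view of the beakers and the marker pen. The arm passed well above them on the way in and did not go back there.

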